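Close the eyelet tub with the lid that fits

ROBOT

A 6-joint arm with a two-finger parallel gripper is mounted at the origin on the work surface. World frame = base frame: x ahead of the robot, y to its left, z up, the work surface at z = 0. Lengths are in m, angles in rad, forces in N, time in s.
With the tool pointing down it reaches from about 0.375 to 0.9 m from the base axis. Payload 3.1 kg.
Tool frame: the origin (TCP) lies on the centre line of the jaws, within the pads' length; the fingertips stand 14 mm ahead of it and the grasp point (between the pads) lies 5 mm behind it; y points along the fingers, z is the direction in which the jaws open and shut, and the axes are right-handed (so a half turn about y gives the same grasp; the last joint's range is limited). The gripper opens to 87 mm and grips with 3 to 60 N. Pads are 19 mm wide; open, the fingers measure 117 mm over their backs; the gripper's body (75 mm by 190 mm) begins 51 mm behind the grasp point.
Start: joints at [-1.52, 0.527, 1.433, -0, 1.181, -0.178], TCP at [0.142, -0.609, 0.237] pointing down, gripper open.
Joint ranges: [-3.08, 3.08], [-0.75, 2.2], [0.22, 2.44], [-1.43, 4.57], [0, 2.65], [-2.85, 2.85]. Speed limits (rad/s): [2.79, 2.79, 3.14, 3.14, 3.14, 3.14].

INTERFACE

Orientations are given as a unit quaternion [x, y, z, w].
In Python, from rig import robot, vision gives the robot as it stands.
- The arm moves only by the shell command python3 -m crank 'ROWS' [FORCE]. ROWS is JSON, a list of rows, each a list of 7 numbers: the shift along the tool's x, y, z as a fraction of full scale, then the turn, a rotation vector about the tool's x, y, z as a fraction of full scale, then the gripper command: -1 is shut, 1 is fully open, values between are in proportion. In form: [[x, y, z, wx, wy, wz, grip], ...]. A call has 1 to 10 rows; each row is the pose to reach, as a shift and turn from the pose commanded when the call began, along the tool's axes at that moment, turning the shorter way round; what a row does not reach only later rows make up. Full scale, the value 1, is 50 cm for a shift and pi rad for a turn. A row lasts 1/8 s, in which the tool goes at most 62.5 mm and 10.7 degrees, less where a joint would pass 70% of its speed; a pose out of reach is approached as far as the arm can. A call with a number of a shift or a turn outside -1 to 1 is refused whole. A call with a gripper value outside its range is refused whole. The fingers move at their own pace and stop on an object; FORCE is the grip in N (left out, the last holds). Time passes only in rows, so rows that repeat a pose let the fingers close. It gives the time, the measured TCP pose, the force and the opening at its end, in the units of the state.
- robot.get_obs(): the state, without advancing time (a new reading comes with each control period).
- vision.camera(name): name is "side" or "top"; returns the picture (420x560x3 uint8, blue, green, red); there is no depth.
- vision.camera_info(name): a dict with "vfov" (degrees; the focal length in pixels is half the picture's height over the tangent of half this angle, whatever the lens; pixels are square), "cx", "cy" (the principal point, pixels), "world_from_camera" (4x4, takes a point from camera to world coordinates). Camera axes: x right, y up, looking along -z (the intrinsics and any distortion apply to the point x, -y, -z); pixel columns grow to the right and rows downward; lengths in m; the calibration is good to about 2 mm. A picture is of the moment at which its call begins. camera_info takes no time and is no camera call.
- robot.hand_in(): hands the job in, once; it reports no verdict.
The state is a dict: "time": time; "q": joint angles; "joint_velocities": joint speeds; "joint_torque": joint torques, N m; "position": TCP position; "tool_rot": TCP orientation; "ft_force": force on the tool from outside, world axes, zero at the start; "moment": the same for the moment, N m; "grip_width": finger opening in m.
Only numpy, scipy, OpenCV 4.12 (cv2) and the standard library are available. Lean on these libraries where they do the work, as an engineer would, in place of code of your own. Each camera call takes 0.05 s, during which the arm holds its last target.

TASK

The tub of eyelets standing open on the mat beside the punching machines needs its lid. Of the three grey lids lying on the table, find the one that fits its rim and press it on until it snaps fully home, flat on the rim all round. Leave the tub standing where it is, and the two other lids lying knob up on the table, clear of the tub.

Things in the scene. Friction and masses are not known exactly. Their poses are not given: they have to be found in the camera images.
- tub_rim (a point): Centre of the open tub's mouth at rim height, z up. Loose grey tub, 90 mm across, 60 tall, mouth 82, about 0.55 kg, on a 3 mm black mat. 3 sprung balls inside the rim catch the right lid: laid in, it stops with its disc 6 mm above the rim; a straight push of 5 to 10 N snaps it home, disc on rim, lid point 26 mm above this one. The tub is smooth and slides: its lid centres itself from 6 mm off.
- lid_94_knob (a point): Loose grey stopper lid, on the table knob up: rim disc 94 mm across, plug tapering from 78 to 48. Point: on its axis in the knob, 54 mm above its underside; z up. From below: plug 28 mm high, disc 4 mm (top 22 mm below the point), round knob 30 mm across, 36 mm tall (top 14 mm above the point). Grip the knob from above, any yaw, fingertips just over the disc. 80 g.
- lid_70_knob (a point): Loose grey stopper lid, on the table knob up: rim disc 70 mm across, plug 58 to 34. Point: on its axis in the knob, 54 mm above its underside; z up. From below: plug 28 mm high, disc 4 mm (top 22 mm below the point), round knob 30 mm across, 36 mm tall (top 14 mm above the point). Grip the knob from above, any yaw, fingertips just over the disc. Falls through the tub's mouth.
- lid_114_knob (a point): Loose grey stopper lid, on the table knob up: rim disc 114 mm across, plug 98 to 84. Point: on its axis in the knob, 54 mm above its underside; z up. From below: plug 28 mm high, disc 4 mm (top 22 mm below the point), round knob 30 mm across, 36 mm tall (top 14 mm above the point). Grip the knob from above, any yaw, fingertips just over the disc. Too big for the mouth.

How it is judged:
On the way:
1. the fingers press the 94 mm lid home in the tub's mouth (they still touch it when it is down) (horizontal distance between lid_94_knob and tub_rim below 0.012 m and z of lid_94_knob in the frame of tub_rim below 0.031 m and contact force between the fingers and anything else above 0.5 N), for 0.04 s.
At the end, for the whole second after the job is handed in: 94 mm lid home: point within 10 mm of the tub's axis, 20 to 28.5 mm above the rim, tilt under 0.06 rad. Tub upright (0.10 rad), rim below 70 mm, within 60 mm of its start. Other lids knob up on the table (points below 64 mm, tilt under 0.15 rad), over 78 mm from the tub's axis (horizontal distance between lid_94_knob and tub_rim below 0.01 m and z of lid_94_knob in the frame of tub_rim between 0.02 and 0.0285 m and angle between lid_94_knob's own z axis and vertical below 0.06 rad and angle between tub_rim's own z axis and vertical below 0.1 rad and distance of tub_rim from where it was at the start of the episode below 0.06 m and height (world z) of tub_rim below 0.07 m and height (world z) of each of lid_70_knob, lid_114_knob below 0.064 m and angle between each of lid_70_knob, lid_114_knob's own z axis and vertical below 0.15 rad and horizontal distance between each of lid_70_knob, lid_114_knob and tub_rim above 0.078 m); the robot touches nothing.
It also fails if it takes over 40 s, if anything falls off the work surface, if the arm or the gripper's body presses on something with over 40 N, if the wrist force passes 120 N, or if a joint passes its speed limit or range.

## Working session

There is one attempt and no reset: what is moved stays moved. The work goes in short steps, Python scripts to look and compute and a shell command to move; the robot and the scene stay as the last step left them, time stands still between calls to the robot, and variables do not carry over. Pictures are saved under pics/ and viewed, and the job is handed in when it is done.

```bash
ls; mkdir -p pics
python3 - <<'E'
from rig import robot, vision
import cv2, numpy as np
o=robot.get_obs();print(o)
for n in("side","top"):
    cv2.imwrite(f"pics/{n}0.png",vision.camera(n)); i=vision.camera_info(n); print(n,i)
E
```

```text
pics
{'time': 0.0, 'q': array([-1.52048703e+00,  5.28457314e-01,  1.43391254e+00, -1.25880620e-05,
        1.18140787e+00, -1.78470326e-01]), 'joint_velocities': array([ 0.00113405,  0.00260666,  0.00023682, -0.00096718, -0.00085324,
       -0.00044651]), 'joint_torque': array([-3.85782387e-04, -4.40049040e+01, -1.76590580e+01,  6.32386794e-02,
        5.81560296e-02, -1.74295933e-04]), 'position': array([ 0.14175016, -0.60798124,  0.2355738 ]), 'tool_rot': array([-0.0806658 ,  0.70325617, -0.70171374,  0.08075653]), 'ft_force': array([-0.15347548, -1.09663349, -0.12288236]), 'moment': array([-0.0138609 , -0.0118331 , -0.02246011]), 'grip_width': 0.08694767373030249}
side {'vfov': 43.6171315027307, 'cx': 282.36377676541736, 'cy': 201.85076923593635, 'world_from_camera': array([[-0.90798068,  0.32819834, -0.26049363,  0.24736442],
       [-0.41900324, -0.70714958,  0.56953995,  0.64303501],
       [ 0.00271411,  0.62627895,  0.77959432,  0.99269043],
       [ 0.        ,  0.        ,  0.        ,  1.        ]])}
top {'vfov': 48.63211716341806, 'cx': 277.5117247678481, 'cy': 218.84294956291197, 'world_from_camera': array([[-0.02456789,  0.99146371, -0.12804737,  0.42392979],
       [-0.99966942, -0.02533619, -0.00437456, -0.0452525 ],
       [-0.00758145,  0.12789756,  0.99175841,  0.92173626],
       [ 0.        ,  0.        ,  0.        ,  1.        ]])}
```

View pics/side0.png

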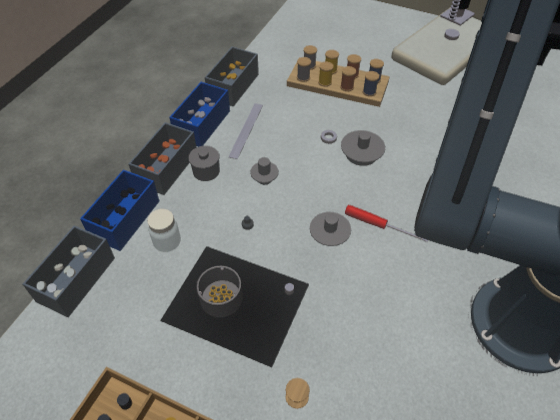

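View pics/top0.png

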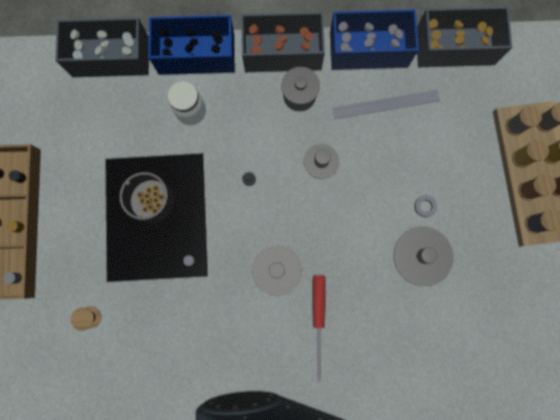

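The side view shows the tub at about (219,291), the 70 lid at (264,170), the mid-size lid at (330,228) and the 114 lid at (363,147). In the top view they are at (146,198), (321,161), (277,271) and (424,256). Next I'll measure them.

```bash
cat > h.py <<'E'
import numpy as np, cv2
from rig import robot, vision
def ray(n,u,v):
    i=vision.camera_info(n); f=210/np.tan(np.radians(i["vfov"]/2)); M=i["world_from_camera"]
    d=M[:3,:3]@np.array([(u-i["cx"])/f,-(v-i["cy"])/f,-1.]); return M[:3,3],d
def onz(n,u,v,z):
    o,d=ray(n,u,v); return o+d*(z-o[2])/d[2]
def proj(n,p):
    i=vision.camera_info(n); f=210/np.tan(np.radians(i["vfov"]/2)); M=i["world_from_camera"]
    c=M[:3,:3].T@(np.array(p)-M[:3,3]); return np.array([i["cx"]+f*c[0]/-c[2], i["cy"]-f*c[1]/-c[2]])
def tri(u1,u2):
    A=[];B=[]
    os=[ray("side",*u1),ray("top",*u2)]
    S=np.zeros((3,3));b=np.zeros(3)
    for o,d in os:
        d=d/np.linalg.norm(d);P=np.eye(3)-np.outer(d,d);S+=P;b+=P@o
    x=np.linalg.solve(S,b); return x,[np.linalg.norm((np.eye(3)-np.outer(d/np.linalg.norm(d),d/np.linalg.norm(d)))@(x-o)) for o,d in os]
E
python3 - <<'E'
import cv2,numpy as np
s=cv2.imread("pics/side0.png");t=cv2.imread("pics/top0.png")
def c(im,x,y,w,h): return cv2.resize(im[y:y+h,x:x+w],(400,300),interpolation=cv2.INTER_CUBIC)
o=np.vstack([np.hstack([c(s,290,198,80,60),c(t,237,241,80,60)]),np.hstack([c(s,179,260,80,60),c(t,106,168,80,60)])])
cv2.imwrite("pics/crop0.png",cv2.convertScaleAbs(o,alpha=1.3))
E
```

```text
(no output)
```

View pics/crop0.png

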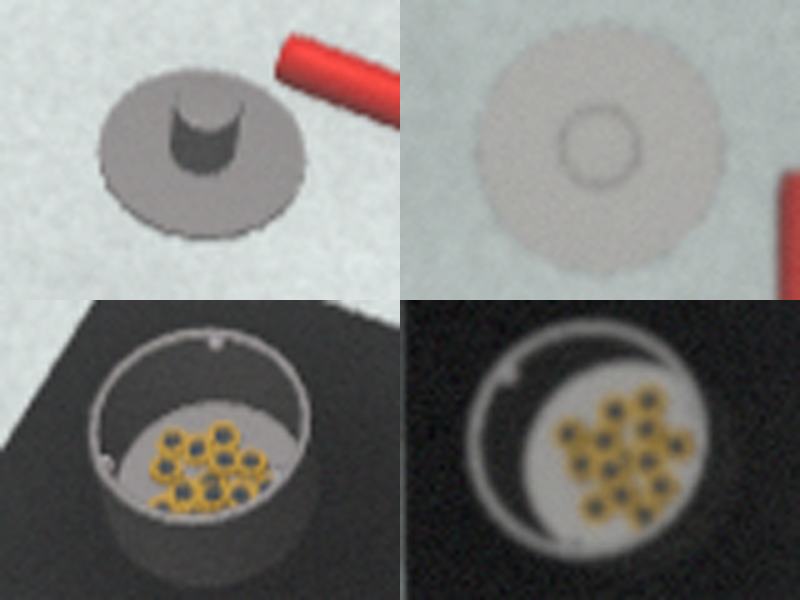

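The crops show the mid-size lid's disc centred near side (330.5,228.9) and top (276.7,270.7). The tub's rim is centred near side (219,285) and top (143.6,195.8). I'll refine these with masks and check sizes.

Run:
```python
from h import *
s=cv2.imread("pics/side0.png");t=cv2.imread("pics/top0.png")
for n,im,pts in(("side",s,{"94":(330,228,.03),"70":(264,174,.03),"114":(363,148,.03)}),("top",t,{"94":(277,271,.032),"70":(321,161,.032),"114":(423,256,.032)})):
    g=cv2.GaussianBlur(im,(0,0),1).astype(int)
    bg=cv2.medianBlur(im,5)
    for k,(u,v,z) in pts.items():
        w=im[v-40:v+40,u-40:u+40].astype(int)
        g=cv2.GaussianBlur(im,(3,3),0)[v-40:v+40,u-40:u+40]
        hsv=g.astype(int); gray=hsv[...,1]
        th,m=cv2.threshold(gray.astype(np.uint8),0,255,cv2.THRESH_OTSU|cv2.THRESH_BINARY_INV)
        m[np.abs(hsv[...,2]-hsv[...,0])>25]=0
        nl,lab,st,ce=cv2.connectedComponentsWithStats(m)
        j=lab[36:56,30:50];j=np.bincount(j[j>0]).argmax()
        c=max(cv2.findContours((lab==j).astype(np.uint8),cv2.RETR_EXTERNAL,cv2.CHAIN_APPROX_NONE)[0],key=len)
        c=cv2.convexHull(c)+np.array([u-40,v-40])
        W=np.array([onz(n,*p[0],.032)[:2] for p in c])
        (cx,cy),r=cv2.minEnclosingCircle(W.astype(np.float32)); e=cv2.fitEllipse(W.astype(np.float32)*1000)
        print(n,k,"thr",th,np.round(cv2.fitEllipse(c)[0],1),"circle",round(cx,4),round(cy,4),round(2000*r),"ell",np.round(e[0],1),np.round(e[1],1))
print("lid tri",tri((330.4,228.2),(276.6,270.6)), onz("side",330.4,228.2,.032),onz("top",276.6,270.6,.032))
print("tub tri",tri((218.9,285.2),(143.5,195.7)), onz("side",218.9,285.2,.063),onz("top",143.5,195.7,.063))
# rim diameters
for n,a,b in(("side",(197,285),(241,285)),("top",(119.2,196),(168,196))): print(np.linalg.norm(onz(n,*a,.063)-onz(n,*b,.063)))
# knob top: side crop ellipse
print("knob",tri((290+208/5-.4,198+113/5-.4),(237+199/5-.4,241+147/5-.4)))
```

```text
side 94 thr 132.0 [329.9 228.7] circle 0.4392 -0.0345 95 ell [438.9 -34.4] [92.5 94.7]
side 70 thr 133.0 [263.9 171.1] circle 0.6497 -0.1295 89 ell [ 650.8 -128.8] [66.8 87.1]
side 114 thr 134.0 [362.3 147.4] circle 0.4566 -0.3076 128 ell [ 458.3 -309.2] [110.3 128.4]Traceback (most recent call last):
  File "<stdin>", line 13, in <module>
ValueError: attempt to get argmax of an empty sequence
```

Run:
```python
from h import *
t=cv2.imread("pics/top0.png");print(t[285,277],t[285,240],t[240,440])
print("lid tri",tri((330.2,228.4),(276.6,270.6)), onz("side",330.2,228.4,.032),onz("top",276.6,270.6,.032))
print("diam top",np.linalg.norm(onz("top",251.5,270,.032)-onz("top",301.2,270,.032)))
print("tub tri",tri((218.9,285.2),(143.5,195.7)), onz("side",218.9,285.2,.063),onz("top",143.5,195.7,.063))
for n,a,b in(("side",(197,285),(241,285)),("top",(119.2,196),(168,196))): print(np.linalg.norm(onz(n,*a,.063)-onz(n,*b,.063)))
print("knob",tri((290+208/5-.4,198+113/5-.4),(237+199/5-.4,241+147/5-.4)))
print("114 / 70 top", onz("top",423,256,.032),onz("top",321,161,.032))
print("start tool frame axes"); from scipy.spatial.transform import Rotation as R
o=robot.get_obs();print(R.from_quat(o["tool_rot"]).as_matrix().round(4),o["position"],o["time"])
```

```text
[128 129 130] [137 138 132] [110 111 112]
lid tri (array([ 0.4393272 , -0.037196  ,  0.02802675]), [np.float64(0.0003200961346094622), np.float64(0.00032009613460946563)]) [ 0.43822638 -0.03446826  0.032     ] [ 0.4395677  -0.03715346  0.032     ]
diam top 0.09460165612500922
tub tri (array([0.58588075, 0.21076025, 0.05764363]), [np.float64(0.0002020335446926), np.float64(0.00020203354469271694)]) [0.58373403 0.21321536 0.063     ] [0.58507584 0.20923125 0.063     ]
0.08862727629401478
0.09190843018891548
knob (array([ 0.43965386, -0.03719538,  0.05893584]), [np.float64(0.0005671873611131743), np.float64(0.0005671873611129963)])
114 / 70 top [ 0.46032917 -0.31681069  0.032     ] [ 0.65092728 -0.12936643  0.032     ]
start tool frame axes
[[-9.739e-01 -1.000e-04  2.268e-01]
 [-2.268e-01  2.000e-03 -9.739e-01]
 [-3.000e-04 -1.000e+00 -1.900e-03]] [ 0.14175063 -0.60807253  0.23564994] 0.1
```

The mid-size disc measures 94 to 95 mm, so it is the right lid, at about (0.439, -0.036). The tub is at about (0.5845, 0.211). The two views disagree by 3 to 4 mm, but the lid-to-tub offset agrees to about 1 mm. I'll move above the lid first.

```bash
python3 -m crank '[[-0.839,0.14,-0.981,0,0,0,1],[-0.839,0.14,-0.981,0,0,0,1],[-0.839,0.14,-0.981,0,0,0,1],[-0.839,0.14,-0.981,0,0,0,1],[-0.839,0.14,-0.981,0,0,0,1],[-0.839,0.14,-0.981,0,0,0,1],[-0.839,0.14,-0.981,0,0,0,1],[-0.839,0.14,-0.981,0,0,0,1],[-0.839,0.14,-0.981,0,0,0,1],[-0.839,0.14,-0.981,0,0,0,1]]' 30; python3 -c "
from h import *
print(robot.get_obs())"
```

```text
time: 1.35
position: [0.4288, -0.0554, 0.1689]
tool_rot: [0.081, -0.702, 0.703, -0.081]
ft_force: [0.4, -1.0, 0.2]
grip_width: 0.0867
{'time': 1.35, 'q': array([-3.87991578e-01,  3.87847040e-01,  1.97088178e+00, -1.21583530e-04,
        7.82448110e-01,  9.54246116e-01]), 'joint_velocities': array([ 1.21376029,  0.26418401, -0.28348574, -0.00166776, -0.00717293,
        1.20479141]), 'joint_torque': array([ -3.54695924, -32.7941823 ,  -8.48009348,   0.1109539 ,
         0.25983333,  -0.80631858]), 'position': array([ 0.42881037, -0.05537263,  0.16891366]), 'tool_rot': array([ 0.08054795, -0.70239366,  0.70258832, -0.08077642]), 'ft_force': array([ 0.36858842, -0.97883926,  0.24816572]), 'moment': array([-0.011946  , -0.04322069, -0.02944061]), 'grip_width': 0.08672091106763881}
```

```bash
python3 -m crank '[[0,0,0,0,0,0,1],[0,0,0,0,0,0,1],[0,0,0,0,0,0,1]]'
python3 - <<'E'
from h import *
s=vision.camera("side");t=vision.camera("top")
p=robot.get_obs()["position"];print(p)
for n,im in(("side",s),("top",t)):
    u=proj(n,p+np.array([0,0,-.014]));print(n,u)
    u=u.astype(int);v0,u0=max(u[1]-40,0),max(u[0]-65,0)
    cv2.imwrite(f"pics/{n}1.png",cv2.resize(im[v0:v0+110,u0:u0+130],(650,550),interpolation=cv2.INTER_CUBIC));print(u0,v0)
E
```

```text
time: 1.72
position: [0.4277, -0.0586, 0.1692]
tool_rot: [0.08, -0.703, 0.703, -0.08]
ft_force: [0.0, -0.8, 0.0]
grip_width: 0.0874
[ 0.42768943 -0.05871922  0.16929033]
side [343.4769728  187.06253274]
278 147
top [289.23248178 276.25785355]
224 236
```

View pics/side1.png

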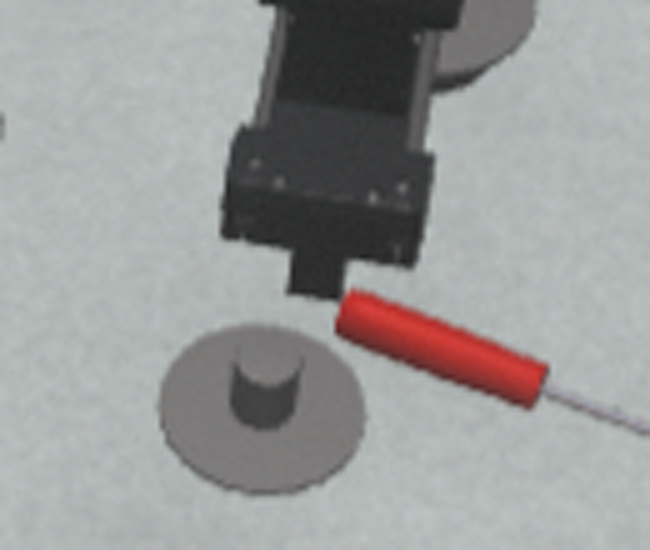

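View pics/top1.png

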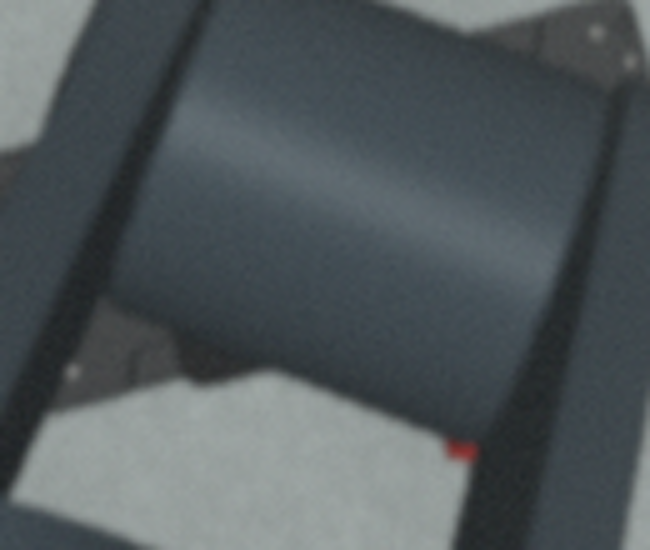

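Run:
```python
from h import *
p=np.array([0.42769,-0.05872,.16929])
from scipy.spatial.transform import Rotation as R
M=R.from_quat(robot.get_obs()["tool_rot"]).as_matrix();print(M.round(4))
for sx in(-.0095,.0095): print(proj("side",p+M@np.array([sx,.014,-.0585])), proj("side",p+M@np.array([sx,.014,.0585])))
```

```text
[[-9.747e-01  1.000e-04  2.236e-01]
 [-2.236e-01 -1.000e-04 -9.747e-01]
 [-1.000e-04 -1.000e+00  2.000e-04]]
[334.96281134 207.81387026] [342.73709684 166.23048943]
[344.26733611 209.34612349] [351.46947627 167.57770278]
```

```bash
python3 -m crank '[[-0.032,0.1,-0.039,0,0,0,1],[-0.032,0.1,-0.039,0,0,0,1],[-0.032,0.1,-0.039,0,0,0,1],[-0.032,0.14,-0.039,0,0,0,1],[-0.032,0.14,-0.039,0,0,0,1],[-0.032,0.14,-0.039,0,0,0,1]]'
python3 - <<'E'
from h import *
s=vision.camera("side")
cv2.imwrite("pics/side2.png",cv2.resize(s[147:257,270:400],(650,550),interpolation=cv2.INTER_CUBIC))
print(robot.get_obs()["position"])
E
```

```text
time: 2.58
position: [0.4398, -0.0352, 0.1006]
tool_rot: [0.08, -0.702, 0.703, -0.081]
ft_force: [-0.4, 0.5, -0.4]
grip_width: 0.0868
[ 0.43981913 -0.035125    0.10046411]
```

View pics/side2.png

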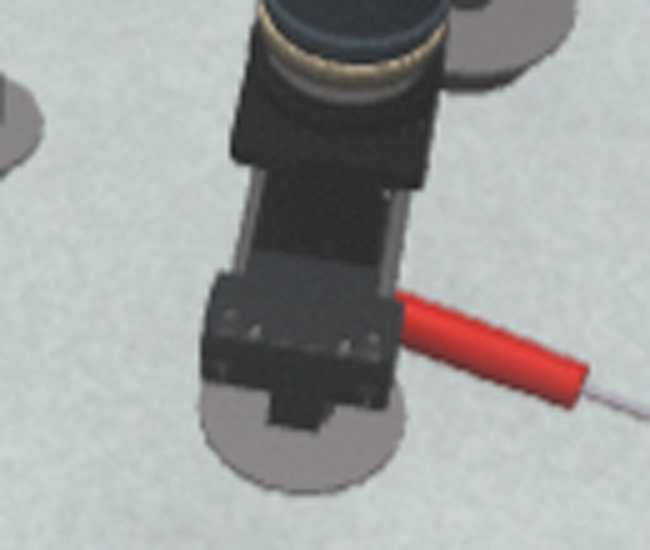

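The side view shows the near finger above the lid disc on the axis line, with the disc centre near crop (303,400). I'll descend and grip.

```bash
python3 -m crank '[[0,0.06,0,0,0,0,1],[0,0.097,0,0,0,0,1],[0,0.097,0,0,0,0,1],[0,0.097,0,0,0,0,-1],[0,0.097,0,0,0,0,-1],[0,0.097,0,0,0,0,-1],[0,0.097,0,0,0,0,-1],[0,0.097,0,0,0,0,-1]]' 40
```

```text
time: 3.62
position: [0.4392, -0.0346, 0.0508]
tool_rot: [0.081, -0.702, 0.703, -0.081]
ft_force: [-0.1, -0.0, 0.4]
grip_width: 0.0451
```

```bash
python3 -m crank '[[0,0,0,0,0,0,-1],[0,0,0,0,0,0,-1]]'
```

```text
time: 3.88
position: [0.4393, -0.0346, 0.0506]
tool_rot: [0.081, -0.702, 0.703, -0.081]
ft_force: [0.8, -1.1, -0.2]
grip_width: 0.0293
```

```bash
python3 -m crank '[[0,0,0,0,0,0,-1],[0,-0.06,0,0,0,0,-1],[0,-0.14,0,0,0,0,-1],[0,-0.25,0,0,0,0,-1],[0,-0.25,0,0,0,0,-1],[0,-0.25,0,0,0,0,-1]]'
python3 - <<'E'
from h import *
s=vision.camera("side")
cv2.imwrite("pics/side3.png",s[100:350,150:450].repeat(2,0).repeat(2,1))
print(robot.get_obs())
E
```

```text
time: 4.62
position: [0.4384, -0.0343, 0.1753]
tool_rot: [-0.081, 0.703, -0.702, 0.08]
ft_force: [0.1, 0.3, -0.8]
grip_width: 0.0293
{'time': 4.675, 'q': array([-3.33283309e-01,  3.85678396e-01,  1.94690929e+00,  2.58178718e-05,
        8.11974862e-01,  1.00874156e+00]), 'joint_velocities': array([-0.00127056,  0.02157541,  0.00480487,  0.00093128,  0.00019188,
        0.00072366]), 'joint_torque': array([ 3.49464524e-02, -3.23421443e+01, -1.19876754e+01,  5.43936517e-02,
       -7.32524414e-02,  5.57690691e-04]), 'position': array([ 0.43794134, -0.0341448 ,  0.17462529]), 'tool_rot': array([-0.081644  ,  0.70294632, -0.70202536,  0.07975664]), 'ft_force': array([-0.33414895, -0.48012666, -0.84430806]), 'moment': array([ 0.03101551,  0.01593195, -0.01359609]), 'grip_width': 0.029102411412873532}
```

View pics/side3.png

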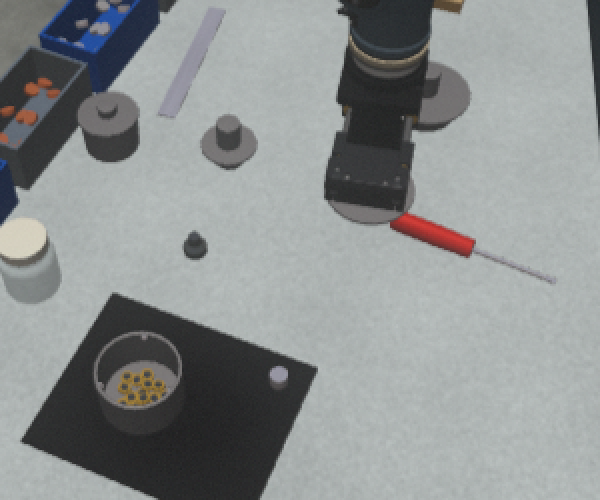

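```bash
python3 -m crank '[[-0.396,0,-0.4125,0,0,0,-1],[-0.396,0,-0.4125,0,0,0,-1],[-0.396,0,-0.4125,0,0,0,-1],[-0.396,0,-0.4125,0,0,0,-1],[-0.396,0,-0.4125,0,0,0,-1],[-0.396,0,-0.4125,0,0,0,-1],[-0.396,0,-0.4125,0,0,0,-1],[-0.396,0,-0.4125,0,0,0,-1],[-0.396,0,-0.4125,0,0,0,-1]]'
python3 - <<'E'
from h import *
s=vision.camera("side");t=vision.camera("top")
cv2.imwrite("pics/side4.png",cv2.resize(s[220:340,150:290],(700,600),interpolation=cv2.INTER_CUBIC))
cv2.imwrite("pics/top4.png",cv2.resize(t[140:260,80:220],(700,600),interpolation=cv2.INTER_CUBIC))
print(robot.get_obs()["position"],robot.get_obs()["tool_rot"])
E
```

```text
time: 5.8
position: [0.5848, 0.2101, 0.1755]
tool_rot: [0.08, -0.703, 0.703, -0.08]
ft_force: [0.1, 0.6, -0.1]
grip_width: 0.0284
[0.58513106 0.21045413 0.17586347] [ 0.08033804 -0.70251651  0.70254075 -0.08032962]
```

View pics/side4.png

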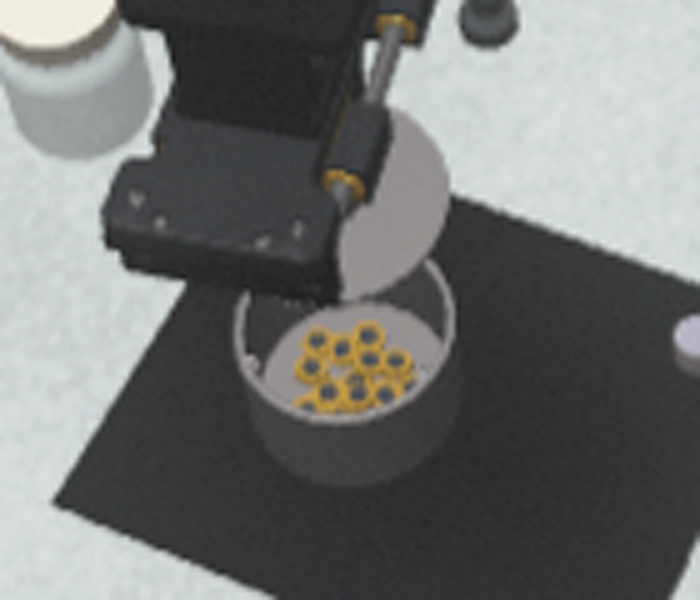

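View pics/top4.png

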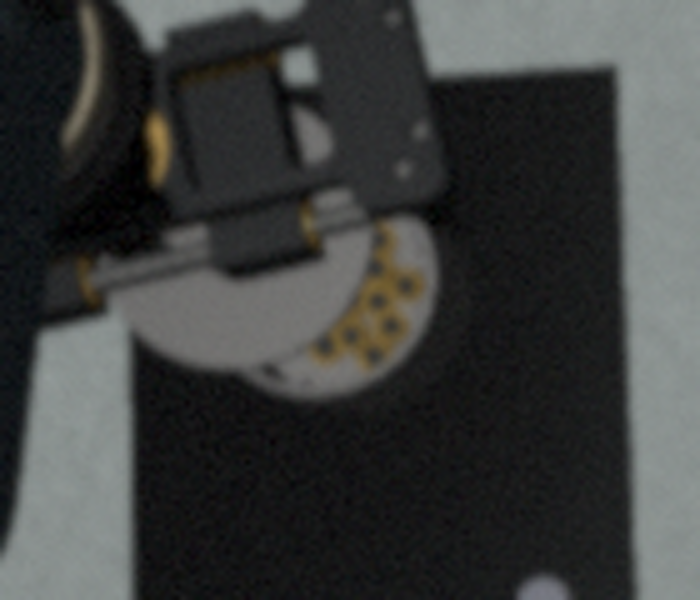

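The lid seems to be tilted or off-centre in the hand, so I'll compare the visible disc edge with the projected expectation for a level lid.

Run:
```python
from h import *
p=np.array([.58495,.2103,.1757]); a=np.linspace(0,2*np.pi,200)
for n,x0,y0 in(("side",150,220),("top",80,140)):
    im=cv2.imread(f"pics/{n}4.png")
    for c,col,r in((p+[0,0,-.019],(0,255,0),.047),(np.array([.5845,.211,.063]),(0,0,255),.045)):
        pts=np.array([(proj(n,c+r*np.array([np.cos(t),np.sin(t),0]))-[x0,y0]+.5)*5 for t in a]).astype(int)
        cv2.polylines(im,[pts],True,col,1)
    cv2.imwrite(f"pics/{n}4o.png",im)
```

```text
(no output)
```

View pics/side4o.png

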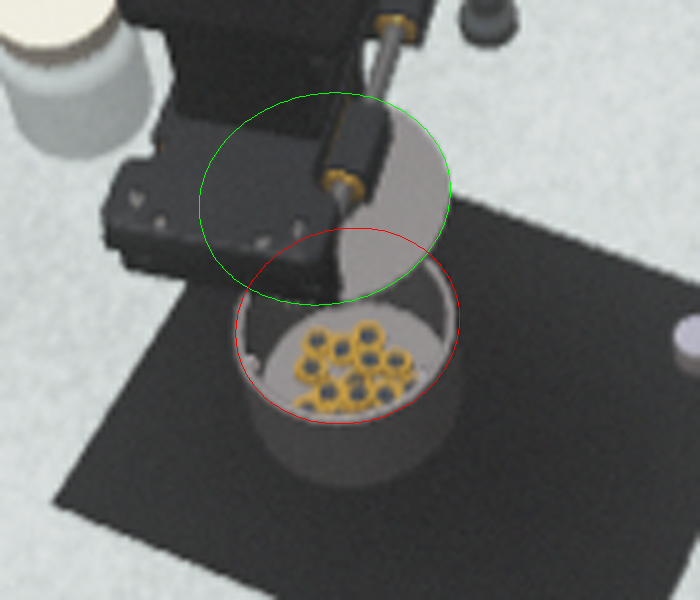

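View pics/top4o.png

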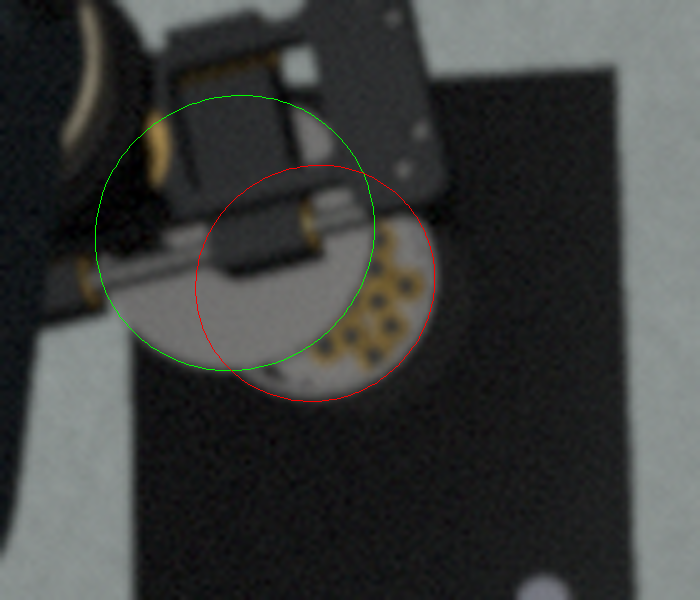

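The lid is level and on the TCP axis, and the rim matches the estimate, both to about 2 mm. I'll lower it.

```bash
python3 -m crank '[[0,0.08,0,0,0,0,-1],[0,0.11,0,0,0,0,-1],[0,0.13,0,0,0,0,-1],[0,0.145,0,0,0,0,-1],[0,0.155,0,0,0,0,-1],[0,0.155,0,0,0,0,-1]]'
python3 - <<'E'
from h import *
s=vision.camera("side")
cv2.imwrite("pics/side5.png",cv2.resize(s[220:340,150:290],(700,600),interpolation=cv2.INTER_CUBIC))
print(robot.get_obs()["position"],robot.get_obs()["ft_force"])
E
```

```text
time: 6.65
position: [0.5853, 0.2113, 0.0982]
tool_rot: [-0.081, 0.702, -0.702, 0.081]
ft_force: [0.1, -0.3, -0.9]
grip_width: 0.0291
[0.58550315 0.21129706 0.09848624] [ 0.3739384   0.02032686 -0.91937357]
```

View pics/side5.png

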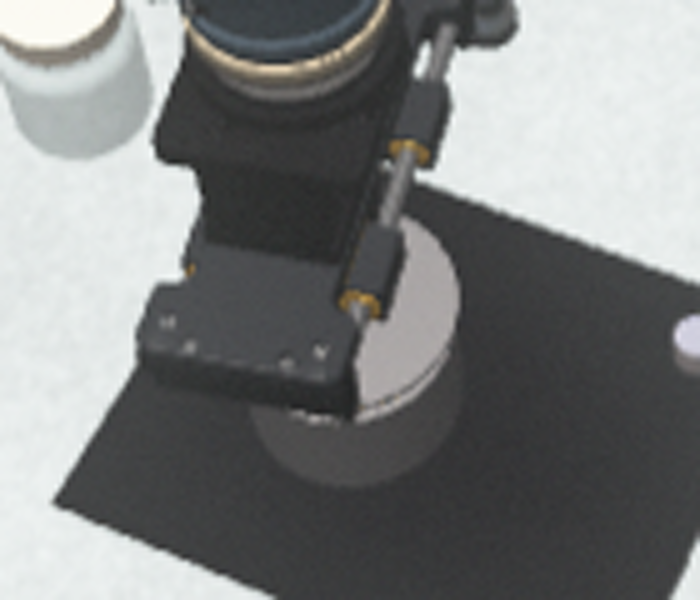

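The side view shows the disc just above the rim with an even gap and no contact force. I'll press down in small steps.

```bash
python3 -m crank '[[0,0.008,0,0,0,0,-1],[0,0.014,0,0,0,0,-1],[0,0.017,0,0,0,0,-1],[0,0.017,0,0,0,0,-1]]'
```

```text
time: 7.2
position: [0.5859, 0.2111, 0.09]
tool_rot: [0.08, -0.702, 0.703, -0.081]
ft_force: [1.1, -0.8, 2.0]
grip_width: 0.0295
```

```bash
python3 -m crank '[[0,0.004,0,0,0,0,-1],[0,0.008,0,0,0,0,-1],[0,0.008,0,0,0,0,-1]]'
```

```text
time: 7.58
position: [0.5855, 0.2112, 0.0856]
tool_rot: [-0.081, 0.703, -0.702, 0.081]
ft_force: [0.2, -1.3, 3.1]
grip_width: 0.0288
```

```bash
python3 -m crank '[[0,0.003,0,0,0,0,-1],[0,0.006,0,0,0,0,-1],[0,0.006,0,0,0,0,-1]]'
```

```text
time: 7.95
position: [0.5855, 0.2111, 0.0855]
tool_rot: [0.08, -0.702, 0.703, -0.081]
ft_force: [-2.9, -3.7, 17.5]
grip_width: 0.0292
```

```bash
python3 -m crank '[[0,0.004,0,0,0,0,-1],[0,0.006,0,0,0,0,-1],[0,0.006,0,0,0,0,-1]]'
python3 - <<'E'
from h import *
s=vision.camera("side")
cv2.imwrite("pics/side6.png",cv2.resize(s[220:340,150:290],(700,600),interpolation=cv2.INTER_CUBIC))
print(robot.get_obs()["position"],robot.get_obs()["ft_force"])
E
```

```text
time: 8.32
position: [0.5856, 0.2111, 0.0854]
tool_rot: [0.08, -0.702, 0.703, -0.081]
ft_force: [-7.8, -4.8, 33.2]
grip_width: 0.0289
[0.5855517  0.21111591 0.0853579 ] [-8.56826058 -3.74233286 33.61700433]
```

View pics/side6.png

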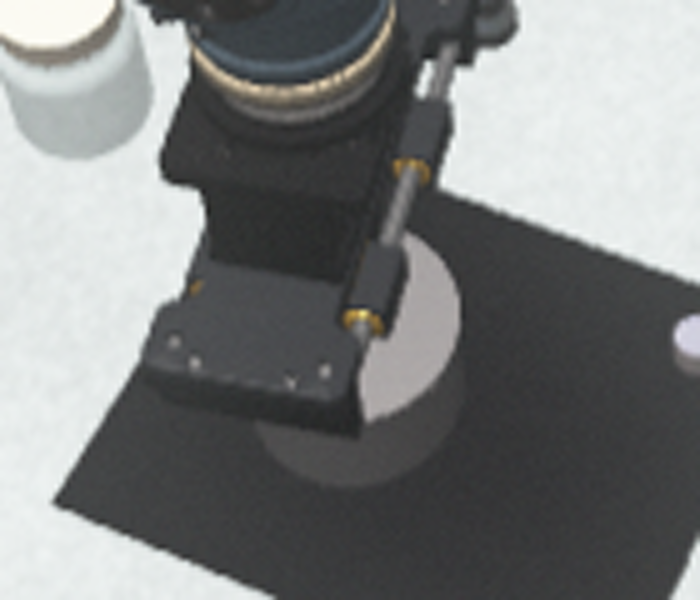

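The force rises stiffly to 33 N with no further travel at z = 0.0854, which is the expected home height of 0.086, and the picture shows the disc on the rim with no gap. I'll unload, open and retract.

```bash
python3 -m crank '[[0,-0.01,0,0,0,0,-1],[0,-0.012,0,0,0,0,-1],[0,-0.012,0,0,0,0,1],[0,-0.012,0,0,0,0,1],[0,-0.012,0,0,0,0,1],[0,-0.012,0,0,0,0,1],[0,-0.012,0,0,0,0,1]]'
```

```text
time: 9.25
position: [0.5852, 0.2112, 0.0855]
tool_rot: [0.081, -0.702, 0.702, -0.081]
ft_force: [0.6, -0.2, -0.1]
grip_width: 0.0711
```

```bash
python3 -m crank '[[0,-0.04,0,0,0,0,1],[0,-0.12,0,0,0,0,1],[0,-0.24,0,0,0,0,1],[0.3,-0.26,0.3,0,0,0,1],[0.3,-0.26,0.3,0,0,0,1],[0.3,-0.26,0.3,0,0,0,1],[0.3,-0.26,0.3,0,0,0,1],[0.3,-0.26,0.3,0,0,0,1],[0.3,-0.26,0.3,0,0,0,1]]'
python3 - <<'E'
from h import *
s=vision.camera("side");t=vision.camera("top")
z=lambda im,y,x:cv2.resize(im[y:y+120,x:x+80],(400,600),interpolation=cv2.INTER_CUBIC)
cv2.imwrite("pics/f.png",np.hstack([z(s,220,180),z(t,140,105)]))
cv2.imwrite("pics/ft.png",s)
o=robot.get_obs();print(o["position"],o["ft_force"],o["joint_velocities"].round(3),o["time"])
for q in(.089+.014,): print(proj("side",[.5855,.211,q]),proj("top",[.5855,.211,q]))
E
```

```text
time: 10.38
position: [0.474, 0.0314, 0.2159]
tool_rot: [-0.08, 0.703, -0.702, 0.081]
ft_force: [0.6, -0.1, 1.1]
grip_width: 0.0868
[0.47393565 0.0318706  0.21567027] [-0.47466109  0.32056045 -0.20381534] [ 0.005  0.002  0.002 -0.003  0.002 -0.   ] 10.475
[216.7913383  273.70119253] [135.97357926 191.53964997]
```

View pics/f.png

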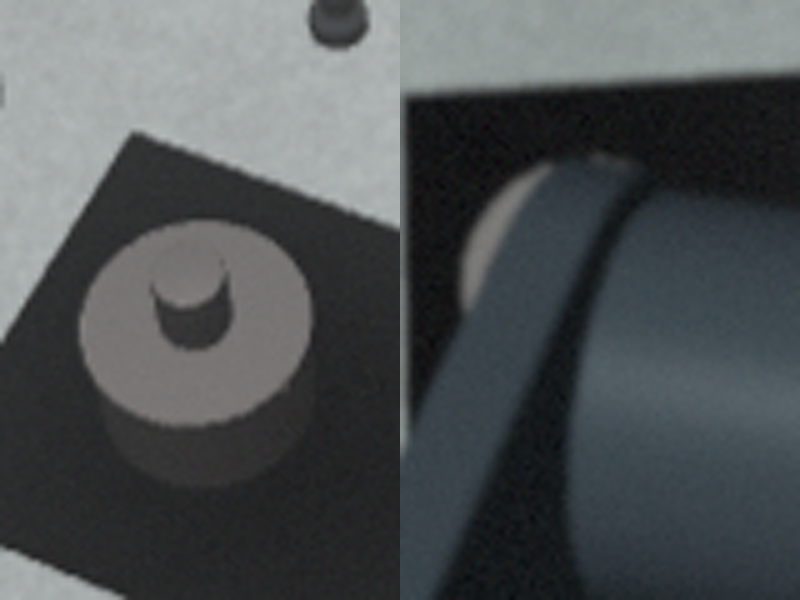

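View pics/ft.png

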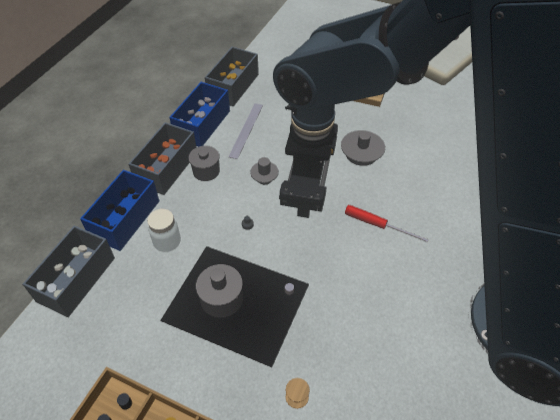

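The picture shows the lid flat on the tub, with its disc centre at side pixel (219, 284). A lid at home should show about 283.6 there, and one 6 mm high about 282. The other lids are untouched at (264,170) and (363,147).

```bash
python3 -c "
from rig import robot
print(robot.hand_in())"
```

```text
the job is handed in; nothing more can be done
None
```

I pressed the 94 mm lid onto the eyelet tub and handed the job in at about 10.5 s; no verdict was reported. I picked the lid by its disc size: 92.5 to 95 mm in both views.

**What the last checks showed**
- **Lid home:** pressing stopped hard at TCP z = 0.0854 m, where I expected about 0.086. The force rose to about 33 N with no further travel.
- **Flat on the rim:** the side picture taken after release shows the disc flat on the rim, with its centre at row 284. A lid at home should show about 283.6, and one left 6 mm high about 282.
- **Tub and other lids:** the tub is where it was in the side picture. The other two lids are untouched, knob up.
- **Robot clear:** the gripper is open and away from everything.

**Disagreements and limits**
- The two cameras disagreed by 3 to 4 mm on absolute positions, and points triangulated from both came out 4 to 9 mm low. I worked from the lid-to-tub offset, where they agreed to about 1 mm.
- My mask measurement failed in the top view, so I read the positions there from enlarged crops.
- In the final top picture the arm hid most of the lid, so the flatness check is from the side view only.

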